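Cover the loaded dish and hold the index pin out

TASK

Put the steel cover over the dish of cookies on the two-station indexing table so that it sits flat inside that station's white rim, and let go of it, leaving the empty dish and its station alone. Only then pull the red-knobbed sprung index pin straight up as far as it goes, so that it is clear of its hole in the disc, and keep holding it there: the program finishes while the gripper still holds the pin fully up.

Things in the scene. Friction and masses are not known exactly. Their poses are not given: they have to be found in the camera images.
- index_table: Fixed two-station indexing table. Origin: centre of its underside, on the work surface; z up; yaw random. Blue disc 312 mm across, top 30 mm up. Stations centred at its own (0, +76) and (0, -76) mm, each with a white rim 6 mm above the disc, inner diameter 134, outer 141 mm. The index pin is in an aluminium bracket on its -x side (to 182 mm from the origin, top 56 mm up). The disc stays put.
- pin_knob (a point): Centre of the red knob of the index pin, an upright cylinder 26 mm in diameter and 30 mm tall (15 mm above and below this point), at x = -131 mm, y = 0 in the index table's frame, 85 mm above the work surface when seated; rises with the pin. Below it a steel sleeve 16 to 19 mm in diameter stands on the 40 mm wide bracket, whose top is 14 mm under the seated knob.
- index_pin (a joint): Vertical slide of the index pin in m: 0 = seated, tip 10 mm deep in the hole of the disc; grows upward; hard stop at 0.015 (fully up, tip 5 mm above the disc). A spring pulls it down with about 3.5 N when seated and 9 N at the stop, and drops it back in whenever it is let go.
- pin_hole (a point): Centre of the mouth of the pin's seat hole (brass bushing) in the top face of the disc, straight beneath the red knob, 30 mm above the work surface. Fixed.
- cover_knob (a point): Centre of the black knob (upright, 24 mm diameter, 26 mm tall) of the loose steel cover, z along its axis. Cover: round dome, open below, 124 mm across its lower rim, 58 mm tall, wall 3 mm, 0.15 to 0.31 kg; its flat top lies 21 mm and its lower rim 79 mm below this point. Starts on the bare work surface right of the index table. Seated on the disc this point is 109 mm above the work surface.
- dish_cookies: Round steel dish heaped with small broken cookies, 108 mm across, 35 mm high with its heap, loose, in one of the two stations (either one). Origin: centre of its underside, on the disc; z up.
- dish_empty: Empty round steel dish, 108 mm across, 16 mm high, loose, in the other station. Origin: centre of its underside; z up.
Mind the look-alikes: they are no part of the job. Leave any pink look-alike of the dish_cookies alone.

How it is judged:
By the outcome, as a careful person would: the job done as asked, in the order asked, and still so for the second after the job is handed in, while the arm keeps its last pose, push and grip.
It also fails if it takes over 42 s, if anything falls off the work surface, if the arm or the gripper's body presses on something with over 40 N, if the wrist force passes 120 N, or if a joint passes its speed limit or range.

ROBOT

A 6-joint arm with a two-finger parallel gripper is mounted at the origin on a cart in front of the work surface, level with it; the furniture and walls round the work are solid. World frame = base frame: x ahead of the robot, y to its left, z up, the work surface at z = 0. Lengths are in mm, angles in rad, forces in N, time in s.
With the tool pointing down it reaches from about 350 to 875 mm from the base axis. Payload 4.2 kg.
Tool frame: the origin (TCP) lies on the mounting face of the last link; the fingertips stand 173 mm ahead of it and the grasp point (between the pads) lies grip_point_offset ahead of it (grip_point_offset is the distance from the TCP to the grasp point, in mm); z points along the fingers, y is the line along which they close (so a half turn about z gives the same grasp; the last joint's range is limited). The gripper opens to 85 mm and grips with 20 to 120 N. Pads are 22 mm wide; open, the fingers measure 114 mm over their backs; the gripper's body (76 mm by 85 mm) begins 54 mm behind the grasp point. The pads swing forward as they close: fully open they stand 13 mm farther back than shut.
Start: joints at [1.468, 0.385, 0.008, 0, -1.194, -0.259], TCP at [221.191, 584.529, 404.712] pointing down, gripper open.
Joint ranges: [-3.14, 3.14], [-1.21, 2.06], [-1.07, 1.41], [-3.16, 2.05], [-2.99, -0.16], [-3.1, 3.1]. Speed limits (rad/s): [2.79, 2.79, 3.14, 3.14, 3.14, 3.14].

INTERFACE

Orientations are given as a unit quaternion [x, y, z, w].
In Python, from bench import read_state, get_image, job_done, recognise, place_of, grip_point_offset gives the robot as it stands. The module is installed in compiled form; this text tells all that it offers.
- The arm moves only by the tool carry_out, never from a script. Its arguments are lists of equal length, an entry for each row: "slide": the shift along the tool's x, y, z in m, a list of three; "roll": the turn about the tool's z in degrees; "claw": the finger opening in m, from 0 to 0.0854. A call has 1 to 8 rows; each row is the pose to reach, as a shift and turn from the pose commanded when the call began, along the tool's axes at that moment; what a row does not reach only later rows make up. A row lasts 1/8 s, in which the tool goes at most 62.5 mm and 10.7 degrees, less where a joint would pass 70% of its speed; a pose out of reach is approached as far as the arm can. A call with a gripper value outside its range is refused whole. The fingers move at their own pace and stop on an object; the grip force is fixed at half the most. Time passes only in rows, so rows that repeat a pose let the fingers close. It gives the time, the measured TCP pose, the force, the opening and the grip force at its end, in the units of the state.
- read_state(): the state, without advancing time (a new reading comes with each control period).
- get_image(name): name is "side" or "top" or "wrist"; returns a dict with "img" (384x512x3 uint8, red, green, blue), "z_map" (384x512 float32, mm along the optical axis (not along the pixel's ray), 0 where there is no reading), "mtx" (3x3 intrinsics, pixels), "k1" (the pictures are not rectified: a ray, as slopes to the right and down, at radius r is drawn at 1 + k1 r^2 times it, then the intrinsics apply), "world_from_camera" (4x4, takes a point from camera to world coordinates); the wrist camera has in their place "T_tool_cam" (4x4, takes a point from camera to tool coordinates, whose origin is the TCP and whose axes are the flange's). Camera axes: x right, y up, looking along -z (the intrinsics and any distortion apply to the point x, -y, -z); pixel columns grow to the right and rows downward; lengths in mm; the calibration is good to about 2 mm. A picture is of the moment at which its call begins: read the wrist's pose just before it.
- job_done(): hands the job in; it is judged then, once.
Trained networks look in a picture, given as the dict that the camera call returned (one of the last four; its "shot" number tells which), for a name from the list of things; names that differ only in an ending like _2 or _b are one class to them, and where a whole thing is asked for, a point or a joint stands for the part that bears it (a point fixed in the world has none). Each returns a list of dicts, best first, with "conf" (0 to 1); they miss things now and then, are a little off and sometimes report something else, mostly with a low value. They report only what shows in the picture. A call takes as long as a camera call. They do not tell look-alikes from the thing itself.
- recognise(picture, thing): "at" ([column, row] in pixels, amid what is visible of it).
- place_of(picture, thing): "at" ([column, row] in pixels: a listed point, or the origin of a listed thing).
The state is a dict: "clock": time; "joints": joint angles; "joint_vel": joint speeds; "joint_efforts": joint torques, N m; "position": TCP position; "ee_rot": TCP orientation; "contact_force": force on the tool from outside, world axes, zero at the start; "wrist_torque": the same for the moment, N m; "gripper_width": finger opening in mm; "grasp_force": force on a finger pad.
Only numpy, scipy, OpenCV 4.12 (cv2) and the standard library are available. Lean on these libraries where they do the work, as an engineer would, in place of code of your own. Each camera call takes 0.05 s, during which the arm holds its last target. There are 200 camera calls.

## Working session

There is one attempt and no reset: what is moved stays moved. The work goes in short steps, Python scripts to look and compute and a tool call to move; the robot and the scene stay as the last step left them, time stands still between calls to the robot, and variables do not carry over. Pictures are saved under pics/ and viewed, at most 10 in all, crops included, and the job is handed in when it is done.

Besides the shell and the picture viewer there is one more tool, called after "Request:" as a command line: name --pt "numbers of a row" for each row, then --argument value for the rest. carry_out: Moves the arm, as the interface text tells. Its arguments: {"type":"object","properties":{"slide":{"type":"array"},"roll":{"type":"array"},"claw":{"type":"array"}},"required":["slide","roll","claw"]}

```bash
mkdir -p pics
cat > h.py <<'E'
import numpy as np,cv2
from bench import *
from scipy.spatial.transform import Rotation as R
def T_of(p,st=None):
    if 'world_from_camera' in p: return np.array(p['world_from_camera'])
    T=np.eye(4);T[:3,:3]=R.from_quat(st['ee_rot']).as_matrix();T[:3,3]=st['position']
    return T@np.array(p['T_tool_cam'])
def ray(p,uv,st=None):
    K=np.array(p['mtx']);k=p['k1']
    q=cv2.undistortPoints(np.array([[uv]],float),K,np.array([k,0,0,0.]))[0,0]
    T=T_of(p,st);return T[:3,3],T[:3,:3]@np.array([q[0],-q[1],-1])
def at_z(p,uv,z,st=None):
    o,d=ray(p,uv,st);return o+d*(z-o[2])/d[2]
def cloud(p,st=None):
    h,w=p['z_map'].shape;u,v=np.meshgrid(np.arange(w),np.arange(h))
    q=cv2.undistortPoints(np.stack([u,v],-1).reshape(-1,1,2).astype(float),np.array(p['mtx']),np.array([p['k1'],0,0,0.]))[:,0]
    T=T_of(p,st);z=p['z_map'].reshape(-1,1)
    return ((np.c_[q[:,0],-q[:,1],-np.ones(len(q))]*z)@T[:3,:3].T+T[:3,3]).reshape(h,w,3)
E
python3 - <<'E'
from h import *
s=read_state();print(s,grip_point_offset)
Z=dict(pin_knob=85,pin_hole=30,cover_knob=79,dish_cookies=30,dish_empty=30,index_table=0)
ims=[]
for n in('top','side'):
    p=get_image(n);ims.append(p['img'])
    for t,z in Z.items():
        for d in place_of(p,t)[:3]: print(n,t,np.round(d['at']),round(d['conf'],2),np.round(at_z(p,d['at'],z),1))
    cv2.imwrite(f'pics/{n}.png',p['img'][...,::-1])
E
```

```text
{'clock': 0.0, 'joints': array([ 1.46758599e+00,  3.85520674e-01,  6.61401802e-03, -4.85822294e-04,
       -1.19397795e+00, -2.58610027e-01]), 'joint_vel': array([-1.04971702e-03,  1.79218853e-03,  5.01593546e-04,  2.84183460e-05,
       -3.84144852e-04,  1.25308044e-04]), 'joint_efforts': array([-8.12630915e-04, -3.92296958e+01,  1.88395303e+01,  4.18630019e+00,
       -4.67234437e-03,  1.23708446e-05]), 'position': array([221.12416711, 584.34698433, 403.64017114]), 'ee_rot': array([ 9.83663646e-01, -1.80013030e-01, -1.44046220e-04,  1.05851152e-03]), 'contact_force': array([-0.45107945,  0.45061781,  0.63127561]), 'wrist_torque': array([-0.00634988, -0.00588979,  0.02842072]), 'grasp_force': 0.0, 'gripper_width': 85.83555059609755} 154.70000000000002
top pin_knob [218. 211.] 0.65 [478.   80.2  85. ]
top pin_hole [219. 208.] 0.57 [484.9  82.3  30. ]
top cover_knob [370. 186.] 0.68 [ 541.2 -335.1   79. ]
top dish_cookies [188. 169.] 0.7 [600.1 172.8  30. ]
top dish_cookies [300. 249.] 0.65 [ 366.5 -146.5   30. ]
top dish_cookies [137. 188.] 0.61 [546.3 319.1  30. ]
top dish_empty [244. 164.] 0.9 [610.6  10.   30. ]
top index_table [370. 187.] 0.62 [ 545.  -360.4    0. ]
top index_table [218. 167.] 0.59 [607.9  87.9   0. ]
side pin_knob [216. 186.] 0.59 [479.3  74.7  85. ]
side pin_hole [214. 202.] 0.98 [474.2  78.5  30. ]
side cover_knob [323. 231.] 0.86 [ 557.8 -316.2   79. ]
side dish_cookies [222. 249.] 0.87 [ 342.9 -181.6   30. ]
side dish_cookies [237. 186.] 0.6 [609.9 157.3  30. ]
side dish_cookies [196. 182.] 0.52 [507.1 256.2  30. ]
side dish_empty [262. 200.] 0.95 [607.2  12.7  30. ]
side index_table [248. 200.] 0.91 [614.4  96.8   0. ]
```

View pics/top.png

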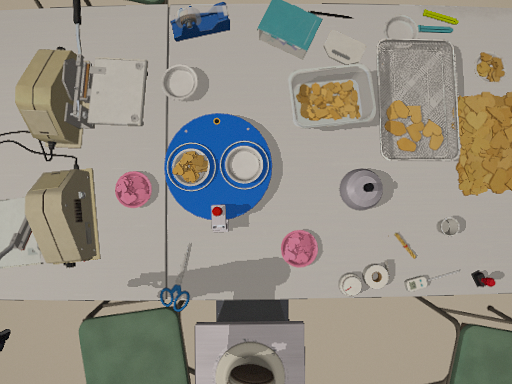

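View pics/side.png

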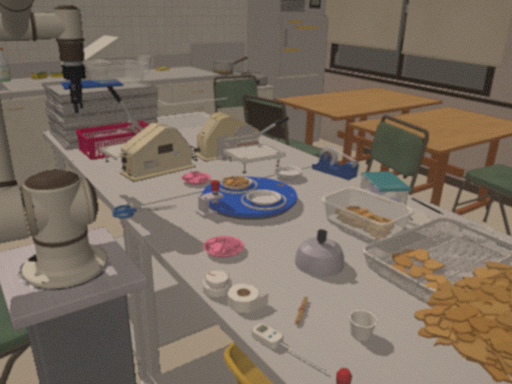

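The top view shows the cookies at (190,167), the empty dish at (244,164), the pin knob at (217,211) and the cover knob at (368,187). The pink dishes at (133,189) and (299,248) are decoys. The side view agrees. Next I refine with depth and plan the first move.

```bash
cat >> h.py <<'E'
def plan(target,dyaw=0,st=None):
    "shift in tool axes (m) from measured pose to world TCP target"
    st=st or read_state();return np.round(R.from_quat(st['ee_rot']).as_matrix().T@(np.array(target)-st['position'])/1000,4)
E
python3 - <<'E'
from h import *
s=read_state();w=get_image('wrist');print(np.round(w['T_tool_cam'],3),w['mtx'],w['k1'])
print(R.from_quat(s['ee_rot']).as_matrix().round(3))
p=get_image('top');c=cloud(p)
i=p['img'].astype(int)
def st(m,n): 
    q=c[m];print(n,len(q),np.median(q,0).round(1),q.min(0).round(),q.max(0).round())
ok=p['z_map']>0
red=ok&(i[...,0]>150)&(i[...,1]<60)&(i[...,2]<60); 
v,u=np.mgrid[:384,:512]
st(red&(abs(u-218)<15)&(abs(v-211)<15),'pinknob')
st(ok&(i.max(2)<60)&(abs(u-368)<12)&(abs(v-187)<12),'coverknob')
blue=ok&(i[...,2]>120)&(i[...,0]<60)&(abs(u-218)<60)&(abs(v-167)<60);st(blue,'disc')
m=ok&(abs(u-361)<26)&(abs(v-188)<26)&(c[...,2]>8);st(m,'cover')
cen=cv2.minEnclosingCircle(c[blue][:,:2].astype(np.float32));print(cen)
print(cv2.minEnclosingCircle(c[m][:,:2].astype(np.float32)))
E
```

```text
[[-1.0000e-03  9.6600e-01  2.6000e-01  6.5611e+01]
 [ 1.0000e+00  1.0000e-03  1.0000e-03 -1.6500e-01]
 [ 0.0000e+00  2.6000e-01 -9.6600e-01  3.0279e+01]
 [ 0.0000e+00  0.0000e+00  0.0000e+00  1.0000e+00]] [[322.16859606   0.         257.44614202]
 [  0.         322.16859606 189.47139962]
 [  0.           0.           1.        ]] -0.08501427402040712
[[ 0.935 -0.354 -0.   ]
 [-0.354 -0.935  0.   ]
 [-0.     0.    -1.   ]]
pinknob 50 [477.   84.3 100.6] [466.  76.  95.] [488.  95. 105.]
coverknob 69 [ 537.5 -326.2   91.9] [ 527. -340.   79.] [ 549. -317.   96.]
disc 5576 [607.1  85.9  30.4] [457. -67.  24.] [760. 239.  36.]
cover 1373 [ 534.6 -317.9   52.9] [ 479. -381.    8.] [ 598. -270.   96.]
((607.6864013671875, 87.17607879638672), 154.93081665039062)
((537.633056640625, -328.58673095703125), 60.562374114990234)
```

Request:
carry_out --pt "0.02 0.02 -0.05" --pt "0.06 0.06 -0.05" --pt "0.1 0.1 -0.05" --pt "0.14 0.14 -0.05" --pt "0.18 0.18 -0.05" --pt "0.22 0.22 -0.05" --pt "0.26 0.26 -0.05" --pt "0.3 0.3 -0.05" --roll '[0,0,0,0,0,0,0,0]' --claw '[0.085,0.085,0.085,0.085,0.085,0.085,0.085,0.085]'

```text
clock: 1.8
position: [395.8, 195.9, 455.2]
ee_rot: [0.984, -0.18, 0.0, -0.0]
contact_force: [0.6, -0.4, -0.4]
gripper_width: 85.1
grasp_force: 0.0
```

Request:
carry_out --pt "0.05 0.007 0.01" --pt "0.1 0.014 0.02" --pt "0.15 0.021 0.025" --pt "0.197 0.028 0.025" --pt "0.197 0.028 0.025" --pt "0.197 0.028 0.025" --roll '[0,0,0,0,0,0]' --claw '[0.085,0.085,0.085,0.085,0.085,0.085]'

```text
clock: 2.55
position: [569.7, 101.7, 429.5]
ee_rot: [0.984, -0.18, -0.0, 0.0]
contact_force: [-0.3, -0.8, -0.3]
gripper_width: 85.4
grasp_force: 0.0
```

Run:
```python
from h import *
s=read_state();p=get_image('wrist');print(s['position'])
c=cloud(p,s);i=p['img'].astype(int)
for t,z in dict(pin_knob=85,dish_cookies=30,dish_empty=30,index_table=0).items():
    for d in place_of(p,t)[:2]: print(t,np.round(d['at']),round(d['conf'],2),at_z(p,d['at'],z,s).round(1))
ok=p['z_map']>0
red=ok&(i[...,0]>130)&(i[...,1]<60)&(i[...,2]<60);q=c[red];q=q[q[:,2]>95];print('pin',len(q),np.median(q,0),cv2.minEnclosingCircle(q[:,:2].astype(np.float32)))
from scipy.optimize import least_squares
def circ(P):
    r=least_squares(lambda a:np.hypot(*(P-a[:2]).T)-a[2],[*P.mean(0),60],loss='soft_l1');return r.x.round(1),len(P)
# white rims : bright pixels at z 33..40 in annulus
for cen in ((606,163),(609,11)):
    d=np.hypot(c[...,0]-cen[0],c[...,1]-cen[1])
    m=ok&(i.min(2)>150)&(d>62)&(d<76)&(c[...,2]>32)&(c[...,2]<42);print(cen,circ(c[m][:,:2]),np.median(c[m][:,2]))
    m=ok&(d<56)&(c[...,2]>33);print('dish',circ(c[m&(d>45)][:,:2]),c[m][:,2].max())
blue=ok&(i[...,2]>100)&(i[...,0]<60)&(abs(c[...,2]-30)<6);
print('disc',cv2.minEnclosingCircle(c[blue][:,:2].astype(np.float32)))
cv2.imwrite('pics/w1.png',p['img'][...,::-1])
```

```text
[569.68619326 101.74660184 429.45559336]
pin_knob [307. 246.] 0.93 [475.3  81.8  85. ]
pin_knob [255. 121.] 0.69 [616.1  87.3  85. ]
dish_cookies [198. 151.] 0.65 [605.1 161.9  30. ]
dish_cookies [105. 237.] 0.61 [548.  315.9  30. ]
dish_empty [321. 102.] 0.92 [607.2  12.2  30. ]
index_table [256. 121.] 0.55 [611.7  87.7   0. ]
pin 317 [477.67920692  84.62014992 100.25000794] ((477.3299865722656, 84.32901763916016), 11.328155517578125)
(606, 163) (array([605.7, 162.6,  68.3]), 16) 36.52694363961257
dish (array([604.8, 162. ,  49.3]), 5004) 357.53416755579417
(609, 11) (array([610.5,  10.1,  69.6]), 43) 36.208899578392845
dish (array([609.2,  11.3,  49.6]), 2709) 324.88554546966634
disc ((608.2537841796875, 86.2545394897461), 154.9150390625)
```

View pics/w1.png

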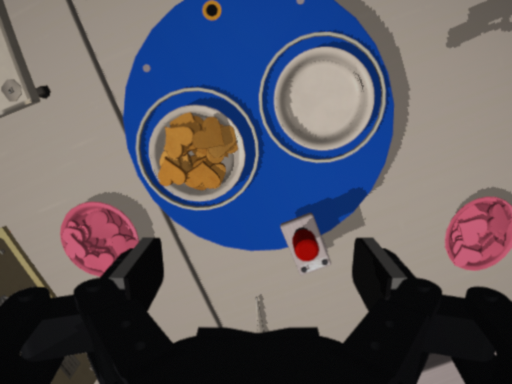

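The picture shows the cookie dish at (200,148) with its rim spanning columns 137 to 258, the empty dish at (322,97), and the pin knob at (305,245). I fit the rims and dish more precisely from rays at known heights.

```bash
cat > rim.py <<'E'
from h import *
from scipy.optimize import least_squares
def plane(p,s,z):
    h,w=p['z_map'].shape;u,v=np.meshgrid(np.arange(w),np.arange(h))
    q=cv2.undistortPoints(np.stack([u,v],-1).reshape(-1,1,2).astype(float),np.array(p['mtx']),np.array([p['k1'],0,0,0.]))[:,0]
    T=T_of(p,s);d=np.c_[q[:,0],-q[:,1],-np.ones(len(q))]@T[:3,:3].T
    return (T[:3,3]+d*((z-T[2,3])/d[:,2])[:,None]).reshape(h,w,3)[...,:2]
def circ(P,r0):
    r=least_squares(lambda a:np.hypot(*(P-a[:2]).T)-a[2],[*P.mean(0),r0],loss='soft_l1');return r.x.round(1),len(P)
E
python3 - <<'E'
from rim import *
s=read_state();p=get_image('wrist');i=p['img'].astype(int)
P=plane(p,s,36);sat=i.max(2)-i.min(2)
for cen in ((606,163),(609,11)):
    d=np.hypot(*(P-cen).transpose(2,0,1))
    m=(sat<70)&(i.min(2)>90)&(d>63)&(d<76);print('rim',circ(P[m],69))
# cookie dish outer edge: non-blue disc boundary, at dish top z~46
for zt in (46,):
    P=plane(p,s,zt)
    for cen in((605,163),(609,11)):
        d=np.hypot(*(P-cen).transpose(2,0,1)); 
        blue=(i[...,2]>i[...,0]+50)
        m=((~blue)&(d<62)).astype(np.uint8)
        m=cv2.morphologyEx(m,cv2.MORPH_OPEN,np.ones((5,5)))
        ct=max(cv2.findContours(m,cv2.RETR_EXTERNAL,cv2.CHAIN_APPROX_NONE)[0],key=cv2.contourArea)[:,0]
        print('dish',circ(P[ct[:,1],ct[:,0]],54))
E
```

```text
rim (array([606.3, 162.5,  68.5]), 1259)
rim (array([610.1,  10.7,  68.3]), 1439)
dish (array([603.8, 161.3,  53.6]), 274)
dish (array([609.7,  10.5,  53.9]), 287)
```

Request:
carry_out --pt "0.01 0.045 0" --pt "0.022 0.105 0" --pt "0.035 0.165 0" --pt "0.048 0.225 0" --pt "0.06 0.285 0" --pt "0.072 0.345 0" --pt "0.087 0.413 0" --pt "0.087 0.413 0" --roll '[0,0,0,0,0,0,0,0]' --claw '[0.085,0.085,0.085,0.085,0.085,0.085,0.085,0.085]'

```text
clock: 3.85
position: [504.0, -318.1, 429.5]
ee_rot: [0.983, -0.182, -0.0, 0.0]
contact_force: [-0.3, 0.6, 0.1]
gripper_width: 84.9
grasp_force: 0.0
```

Request:
carry_out --pt "0 0 0" --pt "0 0 0" --roll '[0,0]' --claw '[0.085,0.085]'

```text
clock: 4.1
position: [505.4, -313.9, 430.0]
ee_rot: [0.984, -0.179, 0.0, -0.0]
contact_force: [-0.1, -0.2, -0.3]
gripper_width: 84.9
grasp_force: 0.0
```

Run:
```python
from rim import *
s=read_state();p=get_image('wrist');i=p['img'].astype(int);print(s['position'],s['joints'].round(2))
c=cloud(p,s)
for d in place_of(p,'cover_knob')[:2]: print(np.round(d['at']),round(d['conf'],2),at_z(p,d['at'],79,s).round(1))
d=np.hypot(c[...,0]-538,c[...,1]+328);ok=p['z_map']>0
k=ok&(d<30)&(c[...,2]>86)&(c[...,2]<100);q=c[k];print('knobtop',len(q),q.mean(0),cv2.minEnclosingCircle(q[:,:2].astype(np.float32)))
m=ok&(d<75)&(c[...,2]>8)&(c[...,2]<60)
q=c[m]; z=q[:,2]
for a,b in((10,25),(25,40),(40,52),(52,60)):
    print(a,b,circ(q[(z>a)&(z<b)][:,:2],60))
cv2.imwrite('pics/w2.png',p['img'][...,::-1])
```

```text
[ 505.39938414 -313.87364254  429.97474389] [-0.28  0.32 -0.03 -0.   -1.22  1.49]
[261. 134.] 0.66 [ 537.8 -329.4   79. ]
knobtop 484 [ 538.82039645 -331.02376834   92.49692997] ((538.7401733398438, -330.78131103515625), 11.827066421508789)
10 25 (array([ 538.5, -330.9,   59.8]), 30)
25 40 (array([ 538.4, -330.9,   57. ]), 904)
40 52 (array([ 538.7, -330.9,   48.9]), 2260)
52 60 (array([ 538.5, -330.9,   32.1]), 4725)
```

View pics/w2.png

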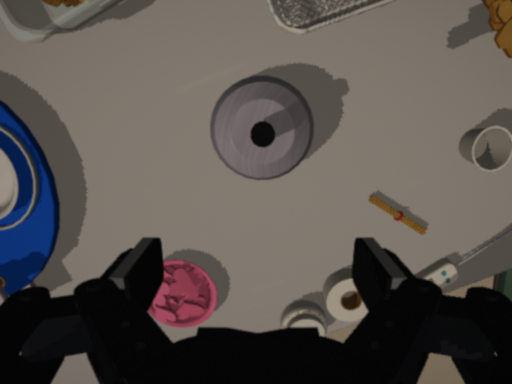

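The cover is cleanly visible, with its knob at (262,134) and nothing close to it. I descend and grip.

Request:
carry_out --pt "0.02 0.002 0.03" --pt "0.0371 0.0041 0.075" --pt "0.0371 0.0041 0.12" --pt "0.0371 0.0041 0.15" --pt "0.0371 0.0041 0.175" --pt "0.0371 0.0041 0.191" --pt "0.0371 0.0041 0.191" --pt "0.0371 0.0041 0.191" --roll '[0,0,0,0,0,0,0,0]' --claw '[0.085,0.085,0.085,0.085,0.085,0.085,0.085,0.085]'

```text
clock: 5.2
position: [538.9, -332.1, 240.0]
ee_rot: [0.984, -0.18, 0.001, 0.0]
contact_force: [0.5, 0.6, 0.0]
gripper_width: 84.9
grasp_force: 0.0
```

Request:
carry_out --pt "0 0 0" --pt "0 0 0" --pt "0 0 0" --pt "0 0 0" --pt "0 0 0" --pt "0 0 0" --roll '[0,0,0,0,0,0]' --claw '[0.01,0.01,0.01,0.01,0.01,0.01]'

```text
clock: 5.95
position: [538.4, -332.2, 239.1]
ee_rot: [0.984, -0.18, 0.0, 0.0]
contact_force: [-0.8, 0.4, 2.0]
gripper_width: 22.1
grasp_force: 58.9
```

Request:
carry_out --pt "0 0 -0.015" --pt "0 0 -0.04" --pt "0 0 -0.07" --pt "0 0 -0.1" --pt "0 0 -0.121" --pt "0 0 -0.121" --roll '[0,0,0,0,0,0]' --claw '[0.01,0.01,0.01,0.01,0.01,0.01]'

```text
clock: 6.7
position: [538.5, -332.3, 361.9]
ee_rot: [0.984, -0.18, 0.002, 0.0]
contact_force: [-0.2, 0.4, -2.3]
gripper_width: 22.3
grasp_force: 58.9
```

Request:
carry_out --pt "-0.005 -0.02 0" --pt "-0.014 -0.06 0" --pt "-0.025 -0.11 0" --pt "-0.037 -0.16 0" --pt "-0.049 -0.21 0" --pt "-0.06 -0.26 0" --pt "-0.072 -0.31 0" --pt "-0.083 -0.36 0" --roll '[0,0,0,0,0,0,0,0]' --claw '[0.01,0.01,0.01,0.01,0.01,0.01,0.01,0.01]'

```text
clock: 7.7
position: [587.4, 36.4, 358.3]
ee_rot: [0.984, -0.18, -0.001, 0.0]
contact_force: [0.3, -0.2, -1.2]
gripper_width: 22.4
grasp_force: 59.0
```

Request:
carry_out --pt "-0.01 -0.045 0" --pt "-0.019 -0.08 0" --pt "-0.026 -0.11 0" --pt "-0.0294 -0.1256 0" --pt "-0.0294 -0.1256 0" --pt "-0.0294 -0.1256 0" --pt "-0.0294 -0.1256 0" --roll '[0,0,0,0,0,0,0]' --claw '[0.01,0.01,0.01,0.01,0.01,0.01,0.01]'

```text
clock: 8.57
position: [605.0, 160.7, 359.8]
ee_rot: [0.984, -0.181, -0.0, 0.0]
contact_force: [-0.3, -0.2, -1.4]
gripper_width: 22.2
grasp_force: 59.0
```

Run:
```python
from rim import *
s=read_state();p=get_image('wrist');i=p['img'].astype(int);print(s['position'],s['gripper_width'],s['contact_force'],s['grasp_force'])
c=cloud(p,s);d=np.hypot(c[...,0]-605,c[...,1]-162);ok=p['z_map']>0
q=c[ok&(d<75)&(c[...,2]>110)&(c[...,2]<182)];z=q[:,2];print(len(z),z.max())
for a,b in((115,135),(135,150),(150,165),(165,172),(172,182)):
    if ((z>a)&(z<b)).sum()>10: print(a,b,circ(q[(z>a)&(z<b)][:,:2],60))
# top-plane fit
t=q[(z>172)]
if len(t)>20: A=np.c_[t[:,:2]-[605,162],np.ones(len(t))];print(np.linalg.lstsq(A,t[:,2],rcond=None)[0])
cv2.imwrite('pics/w3.png',p['img'][...,::-1])
```

```text
[605.0038924  160.72260164 359.75380662] 22.228843917094615 [-0.29535044 -0.24759655 -1.42974041] 59.02919226908125
22274 181.3600620046925
115 135 (array([604. , 161.4,  61.7]), 271)
135 150 (array([605.5, 160.9,  58.4]), 988)
150 165 (array([604.7, 161.2,  55.1]), 2589)
165 172 (array([604.9, 161.1,  48.4]), 5305)
172 182 (array([600.9, 162.6,  35.7]), 13121)
[-1.08473366e-02  4.37074110e-03  1.77543043e+02]
```

View pics/w3.png

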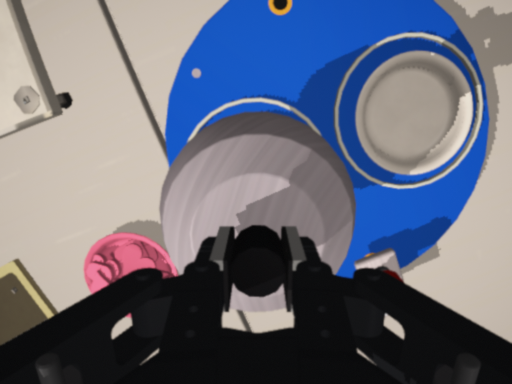

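The picture shows the cover held level and nearly concentric over the cookie station. I lower it.

Request:
carry_out --pt "0 -0.0008 0.012" --pt "0 -0.0008 0.035" --pt "0 -0.0008 0.055" --pt "0 -0.0008 0.07" --pt "0 -0.0008 0.08" --pt "0 -0.0008 0.084" --pt "0 -0.0008 0.086" --pt "0 -0.0008 0.086" --roll '[0,0,0,0,0,0,0,0]' --claw '[0.01,0.01,0.01,0.01,0.01,0.01,0.01,0.01]'

```text
clock: 9.62
position: [605.5, 162.6, 274.2]
ee_rot: [0.984, -0.18, 0.0, -0.0]
contact_force: [0.4, 0.4, -1.2]
gripper_width: 21.9
grasp_force: 59.0
```

Request:
carry_out --pt "0 0 0.001" --pt "0 0 0.002" --pt "0 0 0.003" --pt "0 0 0.0035" --pt "0 0 0.0035" --roll '[0,0,0,0,0]' --claw '[0.01,0.01,0.01,0.01,0.01]'

```text
clock: 10.25
position: [605.4, 162.5, 270.1]
ee_rot: [0.984, -0.18, -0.0, 0.0]
contact_force: [0.5, 0.2, -1.8]
gripper_width: 21.9
grasp_force: 59.0
```

Close to touching; I continue in small steps.

Request:
carry_out --pt "0 0 0.0005" --pt "0 0 0.001" --pt "0 0 0.001" --roll '[0,0,0]' --claw '[0.01,0.01,0.01]'

```text
clock: 10.62
position: [605.4, 162.5, 269.2]
ee_rot: [0.984, -0.18, 0.0, 0.0]
contact_force: [0.4, 0.1, -1.7]
gripper_width: 22.1
grasp_force: 59.1
```

Request:
carry_out --pt "0 0 0.0005" --pt "0 0 0.001" --pt "0 0 0.001" --roll '[0,0,0]' --claw '[0.01,0.01,0.01]'

```text
clock: 11.0
position: [605.4, 162.6, 269.1]
ee_rot: [0.984, -0.18, 0.0, -0.0]
contact_force: [-3.3, 0.4, 5.2]
gripper_width: 22.6
grasp_force: 59.8
```

Contact at the expected height. I release, retract and check.

Request:
carry_out --pt "0 0 0" --pt "0 0 0" --pt "0 0 0" --pt "0 0 0" --pt "0 0 -0.01" --pt "0 0 -0.04" --pt "0 0 -0.08" --pt "0 0 -0.12" --roll '[0,0,0,0,0,0,0,0]' --claw '[0.08,0.08,0.08,0.08,0.08,0.08,0.08,0.08]'

```text
clock: 12.0
position: [605.3, 162.4, 390.2]
ee_rot: [0.984, -0.18, 0.0, -0.0]
contact_force: [0.7, -0.1, -0.3]
gripper_width: 79.9
grasp_force: 0.0
```

Request:
carry_out --pt "-0.02 0 -0.03" --pt "-0.05 0 -0.05" --pt "-0.05 0 -0.05" --pt "-0.05 0 -0.05" --roll '[0,0,0,0]' --claw '[0.08,0.08,0.08,0.08]'

```text
clock: 12.5
position: [558.5, 180.1, 438.3]
ee_rot: [0.984, -0.18, 0.0, -0.0]
contact_force: [0.7, -1.6, -0.0]
gripper_width: 79.8
grasp_force: 0.0
```

Run:
```python
from rim import *
s=read_state();p=get_image('wrist');i=p['img'].astype(int);print(s['position'],s['gripper_width'])
c=cloud(p,s);d=np.hypot(c[...,0]-605,c[...,1]-162);ok=p['z_map']>0
q=c[ok&(d<75)&(c[...,2]>42)&(c[...,2]<92)];z=q[:,2]
for a,b in((42,58),(58,70),(70,84)): print(a,b,circ(q[(z>a)&(z<b)][:,:2],60))
t=q[(z>84)&(np.hypot(*(q[:,:2]-[605,162]).T)<27)]
A=np.c_[t[:,:2]-[605,162],np.ones(len(t))];print('top',np.linalg.lstsq(A,t[:,2],rcond=None)[0])
k=c[ok&(d<25)&(c[...,2]>110)&(c[...,2]<130)];print('knob',k.mean(0))
P=plane(p,s,36);sat=i.max(2)-i.min(2)
for cen in ((606.3,162.5),(610,10.7)):
    dd=np.hypot(*(P-cen).transpose(2,0,1));m=(sat<70)&(i.min(2)>110)&(dd>65.5)&(dd<76);print('rim',circ(P[m],69))
red=ok&(i[...,0]>130)&(i[...,1]<60)&(i[...,2]<60);q=c[red];q=q[q[:,2]>97];print('pin',len(q),q.mean(0),cv2.minEnclosingCircle(q[:,:2].astype(np.float32)))
print('pin plan to TCP over pin z300',plan([477.3,84,300],st=s))
cv2.imwrite('pics/w4.png',p['img'][...,::-1])
```

```text
[558.54044841 180.11596607 438.32585566] 79.78641238612765
42 58 (array([604.9, 163.3,  59.3]), 212)
58 70 (array([605. , 163.2,  56.5]), 759)
70 84 (array([605.2, 163. ,  47.5]), 3334)
top [2.91758136e-03 1.59706406e-03 8.86736680e+01]
knob [605.27677747 162.91290583 122.56875097]
rim (array([606.2, 162.6,  68.5]), 662)
rim (array([609.9,  10.6,  68.5]), 819)
pin 311 [477.204018    85.21021066 100.13587508] ((476.7578125, 85.01740264892578), 10.79218864440918)
pin plan to TCP over pin z300 [-0.042   0.1187  0.1383]
```

View pics/w4.png

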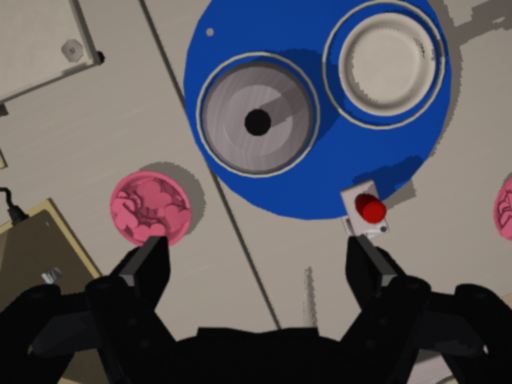

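The cover sits level (top at 88.7 mm) at (258,123), 1 mm off the rim centre, and the empty dish is undisturbed. Now the pin, whose knob shows at (370,208).

Request:
carry_out --pt "-0.012 0.035 0.02" --pt "-0.028 0.08 0.06" --pt "-0.042 0.1183 0.1" --pt "-0.042 0.1183 0.14" --pt "-0.042 0.1183 0.17" --pt "-0.042 0.1183 0.19" --pt "-0.042 0.1183 0.1975" --pt "-0.042 0.1183 0.1975" --roll '[0,0,0,0,0,0,0,0]' --claw '[0.08,0.08,0.08,0.08,0.08,0.08,0.08,0.08]'

```text
clock: 13.55
position: [477.8, 84.3, 240.2]
ee_rot: [0.984, -0.18, -0.001, 0.001]
contact_force: [-1.0, -0.5, 0.4]
gripper_width: 80.2
grasp_force: 0.0
```

Request:
carry_out --pt "0 0 0" --pt "0 0 0" --pt "0 0 0" --pt "0 0 0" --pt "0 0 0" --pt "0 0 0" --roll '[0,0,0,0,0,0]' --claw '[0.01,0.01,0.01,0.01,0.01,0.01]'

```text
clock: 14.3
position: [477.2, 83.3, 241.7]
ee_rot: [0.984, -0.179, -0.0, 0.001]
contact_force: [-0.5, -6.9, 5.3]
gripper_width: 24.1
grasp_force: 58.7
```

Request:
carry_out --pt "0 0.0008 0" --pt "0 0.0008 -0.003" --pt "0 0.0008 -0.006" --pt "0 0.0008 -0.009" --pt "0 0.0008 -0.011" --pt "0 0.0008 -0.012" --pt "0 0.0008 -0.012" --roll '[0,0,0,0,0,0,0]' --claw '[0.01,0.01,0.01,0.01,0.01,0.01,0.01]'

```text
clock: 15.18
position: [477.1, 83.1, 251.9]
ee_rot: [0.984, -0.18, -0.0, 0.001]
contact_force: [3.8, -5.2, -7.7]
gripper_width: 24.4
grasp_force: 59.2
```

Run:
```python
from h import *
s=read_state();print({k:s[k] for k in('position','contact_force','wrist_torque','grasp_force')})
```

```text
{'position': array([477.07576437,  83.11046003, 251.91629044]), 'contact_force': array([ 3.79565731, -5.20466957, -7.74825435]), 'wrist_torque': array([-1.45103629, -1.15173611,  0.14622252]), 'grasp_force': 59.1801308398135}
```

Request:
carry_out --pt "0 0 -0.001" --pt "0 0 -0.002" --pt "0 0 -0.003" --pt "0 0 -0.004" --pt "0 0 -0.004" --roll '[0,0,0,0,0]' --claw '[0.01,0.01,0.01,0.01,0.01]'

```text
clock: 15.8
position: [477.1, 83.1, 255.7]
ee_rot: [0.984, -0.18, -0.0, 0.001]
contact_force: [4.6, -5.9, -9.4]
gripper_width: 23.9
grasp_force: 59.2
```

Request:
carry_out --pt "0 0 -0.0007" --pt "0 0 -0.0015" --pt "0 0 -0.0015" --roll '[0,0,0]' --claw '[0.01,0.01,0.01]'

```text
clock: 16.18
position: [477.1, 83.1, 256.9]
ee_rot: [0.984, -0.18, -0.001, 0.001]
contact_force: [4.7, -4.8, -11.3]
gripper_width: 24.1
grasp_force: 60.0
```

Request:
carry_out --pt "0 0 -0.0007" --pt "0 0 -0.0014" --pt "0 0 -0.0014" --pt "0 0 -0.0014" --roll '[0,0,0,0]' --claw '[0.01,0.01,0.01,0.01]'

```text
clock: 16.68
position: [477.1, 83.0, 257.0]
ee_rot: [0.984, -0.18, -0.001, 0.001]
contact_force: [9.4, -4.7, -19.5]
gripper_width: 24.4
grasp_force: 60.3
```

Run:
```python
from rim import *
for n in('top','side'):
    p=get_image(n);c=cloud(p);i=p['img'].astype(int)
    if n=='side': cv2.imwrite('pics/s2.png',cv2.resize(p['img'][120:260,150:350,::-1],None,fx=4,fy=4))
    d=np.hypot(c[...,0]-605,c[...,1]-163);k=c[(p['z_map']>0)&(d<20)&(c[...,2]>110)&(c[...,2]<130)];print(n,len(k),k.mean(0) if len(k) else '')
    r=c[(p['z_map']>0)&(i[...,0]>110)&(i[...,1]<60)&(i[...,2]<60)&(np.hypot(c[...,0]-477,c[...,1]-84)<25)];print('red',len(r),r.min(0) if len(r) else '',r.max(0) if len(r) else '')
```

```text
top 72 [603.8841951  162.99750303 121.49930825]
red 0  
side 37 [602.90757784 155.74375957 118.22161233]
red 0
```

View pics/s2.png

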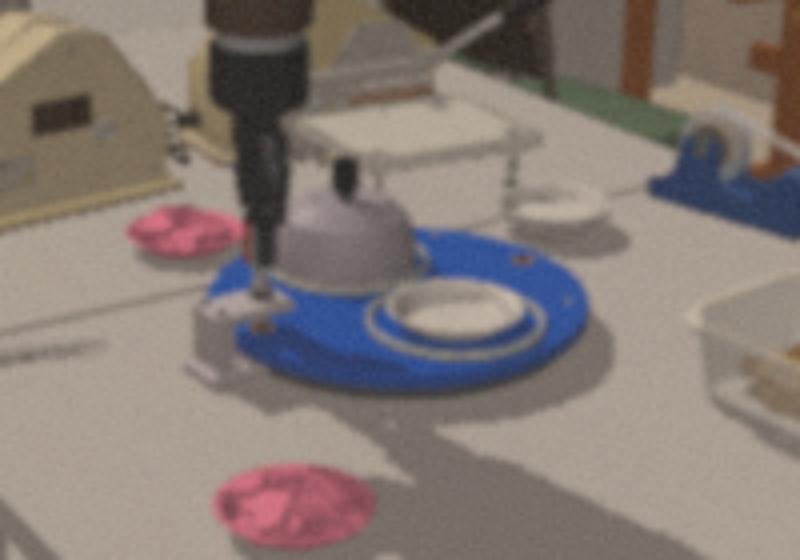

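The crop shows the cover seated in its rim and the gripper holding the pin up. The force rose from 11 N to 19.5 N with almost no travel, so the pin is at its hard stop. I hold briefly to check it stays there, then hand in.

Request:
carry_out --pt "0 0 0" --pt "0 0 0" --pt "0 0 0" --pt "0 0 0" --roll '[0,0,0,0]' --claw '[0.01,0.01,0.01,0.01]'

```text
clock: 17.27
position: [477.1, 83.1, 257.0]
ee_rot: [0.984, -0.18, -0.001, 0.001]
contact_force: [7.2, -4.1, -19.7]
gripper_width: 24.4
grasp_force: 60.3
```

Run:
```python
from h import *
s=read_state();print(s['position'],s['contact_force'])
if s['contact_force'][2]<-13 and abs(s['position'][2]-257)<1: print(job_done())
```

```text
[477.11103863  83.05615647 256.98986533] [  7.21223564  -4.05842787 -19.74593668]
the job is handed in; nothing more can be done
None
```

The cover sits flat over the cookie dish inside its rim and was let go; the index pin was then pulled up to its hard stop and is still held there, and the job was handed in at about 17 s (no verdict was returned).

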